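Fetch the test weight from behind the jars

TASK

Check the scale with the larger brass weight, which stands at the back of the jar rack: first clear the two jars standing in front of it onto the wooden board, then set the larger weight upright and gently in the middle of the scale's round plate. Finally put each jar back on the very spot in the rack where it stood before, upright; the other jar and the smaller weight must end where they were.

Things in the scene. Friction and masses are not known exactly. Their poses are not given: they have to be found in the camera images.
- rack: fixed open aluminium rack, 108 (x) x 256 mm (y). Origin at table level, x from its open front to its back. Floor 6 mm above the table; front lip 14 high (outer face x -64), sides 22 high, back wall 42 high (inner face x +42). Jars stand at x -24, y -84, 0, +84 in any order, 22 to 30 apart, with finger room before and behind them; weights behind the gaps at x +14, y -42, +42 in either order.
- tin: round upright curing-salt tin, white with red screw lid, the tallest of the three jars: diameter 60 mm, height 100 mm (the lid is the top 14 mm, diameter 55 mm), about 0.3 kg, loose. Origin at the centre of its underside, z up along its axis.
- tub: round upright salt tub, white with blue screw lid, the widest and lowest of the three jars: diameter 64 mm, height 75 mm (the lid is the top 10 mm, diameter 59 mm), about 0.36 kg, loose. Origin at the centre of its underside, z up along its axis.
- jar: round upright spice jar, brown with black ribbed lid, the slimmest of the three jars: diameter 52 mm, height 85 mm (the lid is the top 12 mm, diameter 48 mm), about 0.14 kg, loose. Origin at the centre of its underside, z up along its axis.
- large_weight: the larger brass scale weight with a knob on top: diameter 40 mm, height 43 mm (the round body is about the lower 26 mm), about 0.25 kg, loose. It stands 4 to 10 mm behind the two jars before it; once they are gone there is finger room at its two sides (along the rack's y). Origin at the centre of its underside, z up.
- small_weight: the smaller brass scale weight of the same form: diameter 33 mm, height 36 mm, 0.12 kg, loose. Origin at the centre of its underside, z up.
- board: flat wooden board, fixed, 230 mm (x) by 150 mm (y), 15 mm thick, with a small hanging hole on the middle line 98 mm towards +x. It lies to the left or the right of the rack, nearer the robot. Origin at the centre of its underside.
- scale: portion scale, fixed: white housing 200 x 160 mm with a round steel plate, diameter 130 mm, whose top is 42 mm above the table. Origin at table level under the centre of the round plate; the housing reaches from x = -122 to +78 mm, with the display at its -x end. It stands on the other side of the rack from the board. A weight dropped or pushed hard on it (over 0.4 m/s or 40 N) would harm it.

How it is judged:
By the outcome, as a careful person would: the job done as asked, in the order asked, and still so for the second after the job is handed in, with the robot touching nothing.
It also fails if it takes over 136 s, if anything falls off the work surface, if the arm or the gripper's body presses on something with over 40 N, if the wrist force passes 120 N, or if a joint passes its speed limit or range.

ROBOT

A 6-joint arm with a two-finger parallel gripper is mounted at the origin on a cart in front of the work surface, level with it; the furniture and walls round the work are solid. World frame = base frame: x ahead of the robot, y to its left, z up, the work surface at z = 0. Lengths are in m, angles in rad, forces in N, time in s.
With the tool pointing down it reaches from about 0.35 to 0.975 m from the base axis. Payload 4.9 kg.
Tool frame: the origin (TCP) lies midway between the tips of the shut fingers; the grasp point (between the pads) lies 19 mm behind it; z points along the fingers, y is the line along which they close (so a half turn about z gives the same grasp; the last joint's range is limited). The gripper opens to 85 mm and grips with 20 to 120 N. Pads are 22 mm wide; open, the fingers measure 114 mm over their backs; the gripper's body (76 mm by 85 mm) begins 54 mm behind the grasp point. The pads swing forward as they close: fully open they stand 13 mm farther back than shut.
Start: joints at [1.226, 0.053, 1.613, -0, 1.476, -0.119], TCP at [0.14, 0.609, 0.231] pointing down, gripper open.
Joint ranges: [-3.01, 3.01], [-1.01, 2.22], [0.06, 2.58], [-1.02, 4.17], [0.09, 2.62], [-3.14, 3.14]. Speed limits (rad/s): [2.57, 2.57, 3.14, 3.14, 3.14, 3.14].

INTERFACE

Orientations are given as a unit quaternion [w, x, y, z].
In Python, from plant import * gives the robot as it stands.
- The arm moves only by the tool jog_arm, never from a script. Its argument "targets" is a list of rows, each a list of 3 entries, a list of its own where there are three numbers: the shift along the tool's x, y, z in units of 25 mm (1.0 is 25 mm), then the turn, a rotation vector about the tool's x, y, z in units of 8 degrees (1.0 is 8 degrees), then the opening in per cent of the stroke, from 0 (shut) to 100 (fully open). A call has 1 to 8 rows; each row is the pose to reach, as a shift and turn from the pose commanded when the call began, along the tool's axes at that moment; what a row does not reach only later rows make up. A row lasts 1/8 s, in which the tool goes at most 62.5 mm and 10.7 degrees, less where a joint would pass 70% of its speed; a pose out of reach is approached as far as the arm can. A call with a gripper value outside its range is refused whole. The fingers move at their own pace and stop on an object; the grip force is fixed at half the most. Time passes only in rows, so rows that repeat a pose let the fingers close. It gives the time, the measured TCP pose, the force, the opening and the grip force at its end, in the units of the state.
- state(): the state, without advancing time (a new reading comes with each control period).
- grab_frame(name): name is "scene" or "top" or "wrist"; returns (picture, depth): 420x560x3 uint8, red, green, blue; 420x560 float32, m along the optical axis (not along the pixel's ray), 0 where there is no reading.
- camera_params(name): a dict with "fovy" (degrees; the focal length in pixels is half the picture's height over the tangent of half this angle, whatever the lens; pixels are square), "cx", "cy" (the principal point, pixels), "dist" ([k1, k2, p1, p2, k3] as OpenCV has them; the pictures are not rectified), "rvec" (rotation vector, rad) and "tvec" (3), from world to camera coordinates, as OpenCV has them; the wrist camera has in their place "hand_eye" (4x4, takes a point from camera to tool coordinates, whose origin is the TCP and whose axes are the flange's). Camera axes: x right, y down, z forward; pixel columns grow to the right and rows downward; lengths in m; the calibration is good to about 2 mm. A picture is of the moment at which its call begins: read the wrist's pose just before it. camera_params takes no time and is no camera call.
- job_done(): hands the job in; it is judged then, once.
The state is a dict: "time": time; "joint_pos": joint angles; "joint_vel": joint speeds; "joint_efforts": joint torques, N m; "tool_pos": TCP position; "tool_rot": TCP orientation; "contact_force": force on the tool from outside, world axes, zero at the start; "ft_torque": the same for the moment, N m; "gripper_width": opening from 0.0 (shut) to 1.0 (fully open); "grasp_force": force on a finger pad.
Only numpy, scipy, OpenCV 4.12 (cv2) and the standard library are available. Lean on these libraries where they do the work, as an engineer would, in place of code of your own. Each camera call takes 0.05 s, during which the arm holds its last target. There are 200 camera calls.

## Working session

There is one attempt and no reset: what is moved stays moved. The work goes in short steps, Python scripts to look and compute and a tool call to move; the robot and the scene stay as the last step left them, time stands still between calls to the robot, and variables do not carry over. Pictures are saved under pics/ and viewed, at most 14 in all, crops included, and the job is handed in when it is done.

Besides the shell and the picture viewer there is one more tool, called by a JSON object that holds its "fn" and its "kwargs", one argument or row to a line. jog_arm: Moves the arm, as the interface text tells. Its arguments: {"type":"object","properties":{"targets":{"type":"array"}},"required":["targets"]}

```bash
mkdir -p pics
cat > h.py <<'E'
from plant import *
import numpy as np, cv2
from scipy.spatial.transform import Rotation as R
def cam(name,st=None):
    p=camera_params(name); f=210/np.tan(np.radians(p["fovy"])/2)
    K=np.array([[f,0,p["cx"]],[0,f,p["cy"]],[0,0,1]]); D=np.array(p["dist"],float)
    if "hand_eye" in p:
        q=st["tool_rot"]; T=np.eye(4); T[:3,:3]=R.from_quat([q[1],q[2],q[3],q[0]]).as_matrix(); T[:3,3]=st["tool_pos"]
        M=T@np.array(p["hand_eye"])
    else:
        r=cv2.Rodrigues(np.array(p["rvec"],float))[0]; M=np.eye(4); M[:3,:3]=r.T; M[:3,3]=-r.T@np.array(p["tvec"],float)
    return K,D,M
def cloud(name,d,st=None):
    K,D,M=cam(name,st); v,u=np.mgrid[0:420,0:560]
    uv=np.stack([u,v],-1).reshape(-1,1,2).astype(float)
    n=cv2.undistortPoints(uv,K,D).reshape(420,560,2)
    P=np.concatenate([n*d[...,None],d[...,None]],-1)@M[:3,:3].T+M[:3,3]
    P[d<=0]=np.nan; return P
def save(n,im): cv2.imwrite(f"pics/{n}.png",im[...,::-1])
E
python3 - <<'E'
from h import *
s=state(); print({k:np.round(v,3) for k,v in s.items()})
for n in("top","scene"):
    im,d=grab_frame(n); save(n+"0",im); P=cloud(n,d); np.savez(f"{n}0.npz",P=P,im=im)
    print(n,np.nanmin(P,(0,1)),np.nanmax(P,(0,1)),np.round(cam(n)[2],3).tolist())
E
```

```text
{'time': np.float64(0.0), 'joint_pos': array([ 1.226,  0.053,  1.614, -0.   ,  1.476, -0.119]), 'joint_vel': array([ 0.001,  0.   ,  0.001, -0.001,  0.   , -0.002]), 'joint_efforts': array([-0.0000e+00, -3.9368e+01, -3.7018e+01, -0.0000e+00,  7.0000e-03,
        0.0000e+00]), 'tool_pos': array([0.14 , 0.609, 0.23 ]), 'tool_rot': array([-0.   ,  0.113,  0.994, -0.001]), 'contact_force': array([-0.329,  0.412,  0.164]), 'ft_torque': array([ 0.016, -0.015,  0.009]), 'grasp_force': np.float64(0.0), 'gripper_width': np.float64(1.0)}
top [-0.20185947 -1.33281516 -0.92192557] [1.66515948 1.08491498 0.16900895] [[0.014, -0.995, 0.099, 0.47], [-0.999, -0.018, -0.033, 0.02], [0.034, -0.098, -0.995, 1.08], [0.0, 0.0, 0.0, 1.0]]
scene [-0.11714779 -0.73643189 -0.91461157] [3.57376311 1.48137787 0.45239274] [[0.641, -0.393, 0.659, -0.117], [-0.767, -0.324, 0.553, -0.541], [-0.004, -0.86, -0.51, 0.577], [0.0, 0.0, 0.0, 1.0]]
```

View pics/top0.png

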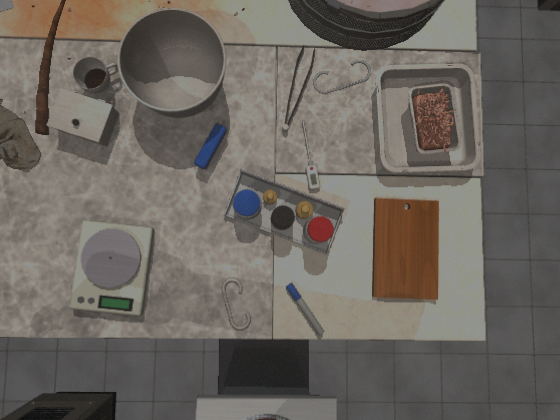

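View pics/scene0.png

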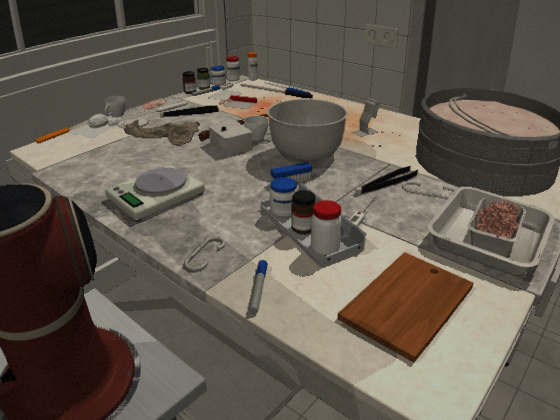

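The top view shows the rack with the tub (246,204), jar (283,217) and tin (320,229). The weights are at (270,197) and (305,210), the board is on the right at about (406,248), and the scale plate is at about (110,259). The scene view agrees. Next I measure all of these from depth.

Run:
```python
from h import *
from scipy.optimize import least_squares
z=np.load("top0.npz");P=z["P"];im=z["im"]
def at(u,v,r): 
    m=np.zeros((420,560),np.uint8); cv2.circle(m,(u,v),r,1,-1); return m>0
def top(u,v,r,h,tol=.006):
    m=at(u,v,r)&(abs(P[...,2]-h)<tol)
    p=P[m]; c,rad=cv2.minEnclosingCircle(p[:,:2].astype(np.float32)); 
    return m.sum(),p.mean(0).round(4),np.round([*c,rad],4),np.nanmedian(p[:,2]).round(4)
print("table z",np.nanmedian(P[300:330,180:220],(0,1)))
for n,a in dict(tub=(246,204,20,.081),jar=(283,217,18,.091),tin=(320,229,20,.106)).items(): print(n,top(*a))
for n,(u,v) in dict(wL=(270,197),wR=(305,210)).items():
    p=P[at(u,v,9)]; zz=p[:,2]; print(n,np.nanmax(zz).round(4),np.sort(zz[~np.isnan(zz)])[::-8].round(3)[::-1][:25])
    for lo,hi in((.024,.036),(.036,.06)):
        q=p[(zz>lo)&(zz<hi)]; print(lo,len(q),q.mean(0).round(4),q.min(0).round(4),q.max(0).round(4))
print("plate",top(110,259,34,.042,.004))
m=at(406,248,75)&(abs(P[...,2]-.015)<.005)&(im[...,0].astype(int)-im[...,2]>60)
q=P[m];print("board",m.sum(),cv2.minAreaRect(q[:,:2].astype(np.float32)),q.mean(0))
m=at(110,265,75)&(P[...,2]>.02)&(P[...,2]<.05);print("scale",cv2.minAreaRect(P[m][:,:2].astype(np.float32)))
m=at(285,213,75)&(P[...,2]>.011)&(P[...,2]<.2);print("rack",cv2.minAreaRect(P[m][:,:2].astype(np.float32)))
c=cv2.resize(im[150:270,210:360],(750,600),interpolation=cv2.INTER_CUBIC); save("crop",c)
```

```text
table z [0.33516363 0.15742246 0.00085566]
tub (np.int64(560), array([0.5866, 0.0533, 0.082 ]), array([0.5869, 0.0535, 0.0293]), np.float64(0.0821))
jar (np.int64(381), array([ 0.5571, -0.0266,  0.0922]), array([ 0.5574, -0.0267,  0.0241]), np.float64(0.0923))
tin (np.int64(518), array([ 0.5301, -0.1054,  0.1071]), array([ 0.5306, -0.106 ,  0.0278]), np.float64(0.1072))
wL 0.0458 [0.004 0.005 0.006 0.006 0.007 0.008 0.008 0.009 0.01  0.011 0.013 0.022
 0.024 0.025 0.025 0.026 0.026 0.027 0.027 0.028 0.028 0.029 0.029 0.03
 0.03 ]
0.024 114 [0.6082 0.0017 0.028 ] [ 0.5939 -0.013   0.0241] [0.6245 0.0171 0.0359]
0.036 36 [0.6076 0.0017 0.042 ] [ 0.6016 -0.0058  0.0365] [0.6155 0.0081 0.0458]
wR 0.0541 [0.005 0.007 0.009 0.012 0.027 0.029 0.029 0.03  0.03  0.031 0.031 0.031
 0.032 0.032 0.032 0.033 0.033 0.033 0.033 0.034 0.034 0.034 0.035 0.035
 0.036]
0.024 160 [ 0.5774 -0.0783  0.0319] [ 0.5604 -0.0964  0.0248] [ 0.5972 -0.0594  0.0357]
0.036 59 [ 0.5785 -0.0784  0.0482] [ 0.5644 -0.0932  0.0361] [ 0.5887 -0.0693  0.0541]
plate (np.int64(2496), array([0.4625, 0.3517, 0.0432]), array([0.4668, 0.3556, 0.0702]), np.float64(0.0433))
board 5499 ((0.4937191605567932, -0.31793665885925293), (0.14963577687740326, 0.22689314186573029), 88.25101470947266) [ 0.49421527 -0.31827761  0.01619104]
scale ((0.4402482509613037, 0.3543313145637512), (0.16208438575267792, 0.2020399123430252), 84.8907241821289)
rack ((0.5824532508850098, -0.050444141030311584), (0.28594446182250977, 0.25774964690208435), 41.39494705200195)
```

View pics/crop.png

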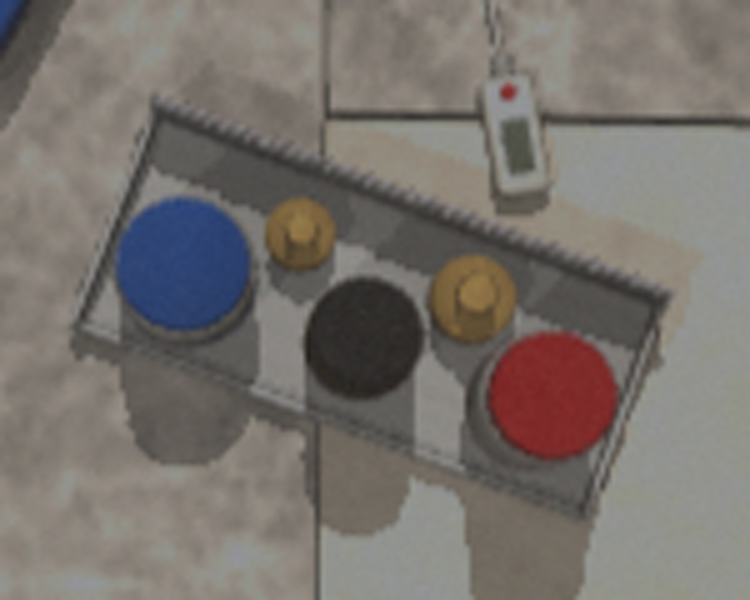

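The crop shows the larger weight at (472,298), behind the gap between the black jar and the red tin. The smaller weight at (300,232) is behind the tub/jar gap. Heights (+1 mm bias), diameters and the 84 mm jar spacing all match the given sizes. So I clear the tin and the jar. I'll make a planner and start moving.

```bash
cat >> h.py <<'E'
def Ry(phi):
    c,s=np.cos(np.radians(phi)),np.sin(np.radians(phi)); return np.array([[-s,c,0],[c,s,0],[0,0,-1.]])
def plan(*wps):
    "wps: (x,y,z,phi): prints shift/turn in jog units from the measured pose"
    s=state(); q=s["tool_rot"]; C=R.from_quat([q[1],q[2],q[3],q[0]]).as_matrix(); p=s["tool_pos"]
    ph=np.degrees(np.arctan2(C[1,1],C[0,1]))
    print("t",round(float(s["time"]),2),"at",np.round(p,4),"phi",round(ph,2),"F",np.round(s["contact_force"],1),"w",round(float(s["gripper_width"]),3),"gf",round(float(s["grasp_force"]),1),"q",np.round(s["joint_pos"],2))
    for w in wps:
        print(w,np.round(C.T@(np.array(w[:3])-p)/.025,2).tolist(),np.round(R.from_matrix(C.T@Ry(w[3])).as_rotvec(degrees=True)/8,2).tolist())
E
python3 - <<'E'
from h import *
plan((.45,.25,.28,-3),(.50,-.05,.30,-19.6))
E
```

```text
t 0.1 at [0.1397 0.6086 0.2302] phi 77.06 F [-0.4 -0.5 -1. ] w 1.004 gf 0.0 q [ 1.23  0.05  1.61 -0.    1.48 -0.12]
(0.45, 0.25, 0.28, -3) [-15.31, -11.2, -1.98] [-0.01, 0.01, 10.01]
(0.5, -0.05, 0.3, -19.6) [-19.94, -22.45, -2.76] [-0.01, 0.01, 12.08]
```

{"fn": "jog_arm", "kwargs": {
  "targets": [
    [[-2,-1.4,-1],[0,0,1.25],100],
    [[-4,-2.8,-2],[0,0,2.5],100],
    [[-6,-4.2,-2],[0,0,3.75],100],
    [[-8,-5.6,-2],[0,0,5],100],
    [[-10,-7,-2],[0,0,6.25],100],
    [[-12,-8.4,-2],[0,0,7.5],100],
    [[-14,-9.8,-2],[0,0,8.75],100],
    [[-15.3,-11.2,-2],[0,0,10],100]
  ]
}}

```text
time: 1.1
tool_pos: [0.4511, 0.2485, 0.2807]
tool_rot: [-0.0, 0.727, 0.686, -0.0]
contact_force: [0.2, 0.7, 0.2]
gripper_width: 1.0
grasp_force: 0.0
```

Run:
```python
from h import *
plan((.50,-.05,.30,-19.6))
```

```text
t 1.1 at [0.4511 0.2485 0.2807] phi -3.34 F [0.2 0.7 0.2] w 1.0 gf 0.0 q [ 0.36 -0.24  1.8  -0.    1.58  0.42]
(0.5, -0.05, 0.3, -19.6) [-11.81, 2.65, -0.77] [-0.0, 0.0, 2.03]
```

{"fn": "jog_arm", "kwargs": {
  "targets": [
    [[-2.4,0.5,-0.3],[0,0,0.5],100],
    [[-4.8,1.0,-0.6],[0,0,1],100],
    [[-7.2,1.6,-0.8],[0,0,1.5],100],
    [[-9.6,2.2,-0.8],[0,0,2.0],100],
    [[-11.8,2.65,-0.8],[0,0,2.03],100],
    [[-11.8,2.65,-0.8],[0,0,2.03],100]
  ]
}}

```text
time: 1.85
tool_pos: [0.5009, -0.0505, 0.3005]
tool_rot: [-0.0, 0.817, 0.577, -0.001]
contact_force: [-0.5, -0.3, -0.1]
gripper_width: 0.997
grasp_force: 0.0
```

Run:
```python
from h import *
s=state(); im,d=grab_frame("wrist"); save("w1",im); P=cloud("wrist",d,s); np.savez("w1.npz",P=P,im=im)
plan((.53,-.1055,.15,-19.6))
hsv=cv2.cvtColor(im,cv2.COLOR_RGB2HSV)
for n,c,h,t in(("tub",(.587,.0534),.081,.005),("jar",(.5573,-.0266),.091,.005),("tin",(.5303,-.1057),.106,.005),("wL",(.608,.0017),.03,.006),("wR",(.578,-.0785),.035,.006)):
    m=(np.hypot(P[...,0]-c[0],P[...,1]-c[1])<.04)&(abs(P[...,2]-h)<t); q=P[m]
    if len(q)>20: 
        cc,r=cv2.minEnclosingCircle(q[:,:2].astype(np.float32)); print(n,len(q),q.mean(0).round(4),np.round(cc,4),round(r,4))
```

```text
t 1.9 at [ 0.5008 -0.0487  0.3006] phi -19.37 F [ 0.   0.9 -0.5] w 1.006 gf 0.0 q [-0.25 -0.27  1.8   0.    1.62  0.09]
(0.53, -0.1055, 0.15, -19.6) [-1.76, 1.86, 6.02] [-0.01, -0.0, 0.03]
tub 2359 [0.5852 0.0527 0.0813] [0.5852 0.0526] 0.0298
jar 1374 [ 0.5558 -0.0266  0.0912] [ 0.5557 -0.0274] 0.0244
tin 1580 [ 0.5293 -0.1053  0.1061] [ 0.529  -0.1062] 0.0275
wL 511 [ 0.6119 -0.0007  0.0276] [0.6082 0.0019] 0.0398
wR 569 [ 0.5806 -0.0794  0.0322] [ 0.5783 -0.0786] 0.0399
```

View pics/w1.png

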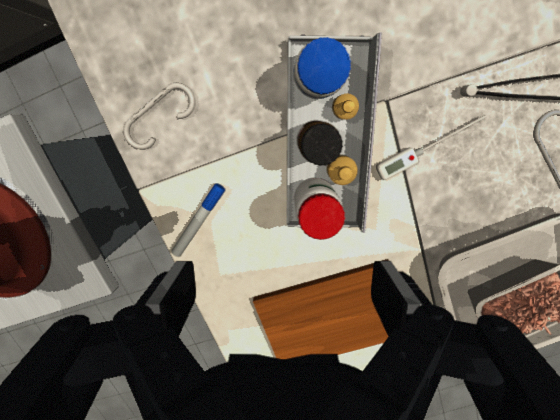

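The wrist view agrees with the top camera to about 1 mm: tub (323,67), jar (320,142), tin (321,215), larger weight (342,170), and the gap fronts are clear. I descend on the tin.

{"fn": "jog_arm", "kwargs": {
  "targets": [
    [[-0.8,0.9,1.5],[0,0,0],100],
    [[-1.76,1.87,3.5],[0,0,0],100],
    [[-1.76,1.87,5.5],[0,0,0],100],
    [[-1.76,1.87,6.0],[0,0,0],100],
    [[-1.76,1.87,6.0],[0,0,0],100]
  ]
}}

```text
time: 2.52
tool_pos: [0.5307, -0.1031, 0.1514]
tool_rot: [-0.0, 0.815, 0.58, -0.0]
contact_force: [0.6, 0.9, 0.1]
gripper_width: 1.002
grasp_force: 0.0
```

Run:
```python
from h import *
plan((.5298,-.1056,.046,-19.5))
```

```text
t 2.52 at [ 0.5307 -0.1031  0.1514] phi -19.08 F [0.6 0.9 0.1] w 1.002 gf 0.0 q [-0.33 -0.09  1.89  0.    1.34  0.  ]
(0.5298, -0.1056, 0.046, -19.5) [-0.11, 0.0, 4.21] [-0.01, -0.0, 0.05]
```

{"fn": "jog_arm", "kwargs": {
  "targets": [
    [[-0.11,0,1.5],[0,0,0.05],100],
    [[-0.11,0,3.0],[0,0,0.05],100],
    [[-0.11,0,4.0],[0,0,0.05],100],
    [[-0.11,0,4.2],[0,0,0.05],100],
    [[-0.11,0,4.2],[0,0,0.05],100]
  ]
}}

```text
time: 3.15
tool_pos: [0.5316, -0.1071, 0.0486]
tool_rot: [0.001, 0.817, 0.577, 0.001]
contact_force: [0.0, 0.0, 0.3]
gripper_width: 1.0
grasp_force: 0.0
```

Run:
```python
from h import *
plan((.5298,-.1056,.046,-19.5))
```

```text
t 3.15 at [ 0.5316 -0.1071  0.0486] phi -19.54 F [0.  0.  0.3] w 1.0 gf 0.0 q [-0.34  0.04  1.95  0.    1.15  0.  ]
(0.5298, -0.1056, 0.046, -19.5) [0.03, -0.09, 0.11] [0.03, -0.0, -0.0]
```

```bash
cat >> h.py <<'E'
import json
def cmd(): c=json.load(open("cmd.json")); return np.array(c[0]),np.array(c[1])
def app(*ms):
    "book a finished call: last row's shift and turn (jog units)"
    p,C=cmd()
    for d,t in ms:
        p=p+C@np.array(d,float)*.025; C=C@R.from_rotvec(np.array(t,float)*8,degrees=True).as_matrix()
    json.dump([p.tolist(),C.tolist()],open("cmd.json","w"))
def go(*wps):
    "as plan, but from the booked command pose"
    p,C=cmd(); s=state()
    print("t",round(float(s["time"]),2),"cmd",np.round(p,4),"meas",np.round(s["tool_pos"],4),"phi",round(np.degrees(np.arctan2(C[1,1],C[0,1])),2),"F",np.round(s["contact_force"],1),"w",round(float(s["gripper_width"]),3),"gf",round(float(s["grasp_force"]),1),"q6",round(s["joint_pos"][5],2))
    for w in wps: print(w,np.round(C.T@(np.array(w[:3])-p)/.025,2).tolist(),np.round(R.from_matrix(C.T@Ry(w[3])).as_rotvec(degrees=True)/8,2).tolist())
E
python3 - <<'E'
from h import *
json.dump([[.14,.609,.231],Ry(77).tolist()],open("cmd.json","w"))
app(([-15.3,-11.2,-2],[0,0,10])); go()
app(([-11.8,2.65,-.8],[0,0,2.03])); go()
app(([-1.76,1.87,6],[0,0,0])); go()
app(([-.11,0,4.2],[0,0,.05])); go((.5298,-.1056,.046,-19.5))
E
```

```text
t 3.15 cmd [0.4497 0.2501 0.281 ] meas [ 0.5316 -0.1071  0.0486] phi -3.0 F [0.  0.  0.3] w 1.0 gf 0.0 q6 0.0
t 3.15 cmd [ 0.5004 -0.0479  0.301 ] meas [ 0.5316 -0.1071  0.0486] phi -19.24 F [0.  0.  0.3] w 1.0 gf 0.0 q6 0.0
t 3.15 cmd [ 0.5301 -0.1049  0.151 ] meas [ 0.5316 -0.1071  0.0486] phi -19.24 F [0.  0.  0.3] w 1.0 gf 0.0 q6 0.0
t 3.15 cmd [ 0.5292 -0.1075  0.046 ] meas [ 0.5316 -0.1071  0.0486] phi -19.64 F [0.  0.  0.3] w 1.0 gf 0.0 q6 0.0
(0.5298, -0.1056, 0.046, -19.5) [0.08, -0.0, 0.0] [0.0, 0.0, -0.02]
```

{"fn": "jog_arm", "kwargs": {
  "targets": [
    [[0.06,0,0],[0,0,0],100],
    [[0.06,0,0],[0,0,0],50],
    [[0.06,0,0],[0,0,0],0],
    [[0.06,0,0],[0,0,0],0],
    [[0.06,0,0],[0,0,0],0],
    [[0.06,0,0],[0,0,0],0],
    [[0.06,0,0],[0,0,0],0],
    [[0.06,0,0],[0,0,0],0]
  ]
}}

```text
time: 4.15
tool_pos: [0.5308, -0.1056, 0.0475]
tool_rot: [0.0, 0.817, 0.577, 0.0]
contact_force: [-2.3, 1.3, 5.3]
gripper_width: 0.692
grasp_force: 64.5
```

Run:
```python
from h import *
app(([.06,0,0],[0,0,0])); go((.5298,-.1056,.20,-19.5),(.55,-.32,.20,-19.5),(.55,-.32,.056,-19.5))
```

```text
t 4.15 cmd [ 0.5297 -0.1061  0.046 ] meas [ 0.5308 -0.1056  0.0475] phi -19.64 F [-2.3  1.3  5.3] w 0.692 gf 64.5 q6 0.01
(0.5298, -0.1056, 0.2, -19.5) [0.02, -0.0, -6.16] [0.0, 0.0, -0.02]
(0.55, -0.32, 0.2, -19.5) [-7.79, 3.64, -6.16] [0.0, 0.0, -0.02]
(0.55, -0.32, 0.056, -19.5) [-7.79, 3.64, -0.4] [0.0, 0.0, -0.02]
```

{"fn": "jog_arm", "kwargs": {
  "targets": [
    [[0,0,-1.5],[0,0,0],0],
    [[0,0,-3.5],[0,0,0],0],
    [[-1.5,0.7,-5],[0,0,0],0],
    [[-3.5,1.6,-5],[0,0,0],0],
    [[-5.5,2.6,-5],[0,0,0],0],
    [[-7.3,3.4,-4],[0,0,0],0],
    [[-7.8,3.64,-2.5],[0,0,0],0],
    [[-7.8,3.64,-1.5],[0,0,0],0]
  ]
}}

```text
time: 5.15
tool_pos: [0.5492, -0.3205, 0.0806]
tool_rot: [-0.002, 0.818, 0.576, -0.001]
contact_force: [0.3, 0.5, -2.5]
gripper_width: 0.687
grasp_force: 65.7
```

Run:
```python
from h import *
app(([-7.8,3.64,-1.5],[0,0,0])); go((.55,-.32,.056,-19.5))
```

```text
t 5.15 cmd [ 0.5498 -0.3203  0.0835] meas [ 0.5492 -0.3205  0.0806] phi -19.64 F [ 0.3  0.5 -2.5] w 0.687 gf 65.7 q6 -0.3
(0.55, -0.32, 0.056, -19.5) [0.01, 0.0, 1.1] [0.0, 0.0, -0.02]
```

{"fn": "jog_arm", "kwargs": {
  "targets": [
    [[0,0,0.5],[0,0,0],0],
    [[0,0,0.9],[0,0,0],0],
    [[0,0,1.05],[0,0,0],0],
    [[0,0,1.12],[0,0,0],0],
    [[0,0,1.12],[0,0,0],0]
  ]
}}

```text
time: 5.78
tool_pos: [0.5513, -0.32, 0.0568]
tool_rot: [0.001, 0.817, 0.577, 0.0]
contact_force: [1.1, -0.1, -2.7]
gripper_width: 0.687
grasp_force: 66.0
```

Run:
```python
from h import *
app(([0,0,1.12],[0,0,0])); go()
```

```text
t 5.78 cmd [ 0.5498 -0.3203  0.0555] meas [ 0.5513 -0.32    0.0568] phi -19.64 F [ 1.1 -0.1 -2.7] w 0.687 gf 66.0 q6 -0.3
```

{"fn": "jog_arm", "kwargs": {
  "targets": [
    [[0,0,0.04],[0,0,0],0],
    [[0,0,0.04],[0,0,0],0],
    [[0,0,0.04],[0,0,0],0]
  ]
}}

```text
time: 6.15
tool_pos: [0.5514, -0.3201, 0.0565]
tool_rot: [0.001, 0.817, 0.577, 0.0]
contact_force: [-2.9, 2.2, 5.6]
gripper_width: 0.689
grasp_force: 66.0
```

{"fn": "jog_arm", "kwargs": {
  "targets": [
    [[0,0,0],[0,0,0],100],
    [[0,0,0],[0,0,0],100],
    [[0,0,0],[0,0,0],100],
    [[0,0,0],[0,0,0],100],
    [[0,0,-1],[0,0,0],100],
    [[0,0,-3],[0,0,0],100],
    [[0,0,-5],[0,0,0],100],
    [[0,0,-5],[0,0,0],100]
  ]
}}

```text
time: 7.15
tool_pos: [0.5535, -0.3217, 0.1864]
tool_rot: [0.005, 0.817, 0.577, 0.002]
contact_force: [0.8, 0.4, -0.1]
gripper_width: 1.0
grasp_force: 0.0
```

Run:
```python
from h import *
app(([0,0,.04],[0]*3),([0,0,-5],[0,0,0])); go((.5565,-.0268,.18,-19.5),(.5565,-.0268,.031,-19.5))
```

```text
t 7.15 cmd [ 0.5498 -0.3203  0.1795] meas [ 0.5535 -0.3217  0.1864] phi -19.64 F [ 0.8  0.4 -0.1] w 1.0 gf 0.0 q6 -0.3
(0.5565, -0.0268, 0.18, -19.5) [11.15, -3.69, -0.02] [0.0, 0.0, -0.02]
(0.5565, -0.0268, 0.031, -19.5) [11.15, -3.69, 5.94] [0.0, 0.0, -0.02]
```

{"fn": "jog_arm", "kwargs": {
  "targets": [
    [[2.3,-0.7,0],[0,0,0],100],
    [[4.6,-1.5,0],[0,0,0],100],
    [[6.9,-2.2,0],[0,0,0],100],
    [[9.2,-3,0],[0,0,0],100],
    [[11.15,-3.69,0.5],[0,0,0],100],
    [[11.15,-3.69,2],[0,0,0],100],
    [[11.15,-3.69,2.5],[0,0,0],100],
    [[11.15,-3.69,2.5],[0,0,0],100]
  ]
}}

```text
time: 8.15
tool_pos: [0.5562, -0.0264, 0.1156]
tool_rot: [-0.001, 0.817, 0.576, -0.001]
contact_force: [-1.1, -0.6, -0.4]
gripper_width: 0.999
grasp_force: 0.0
```

Run:
```python
from h import *
app(([11.15,-3.69,2.5],[0,0,0])); go((.5565,-.0268,.031,-19.5))
```

```text
t 8.15 cmd [ 0.5566 -0.0268  0.117 ] meas [ 0.5562 -0.0264  0.1156] phi -19.64 F [-1.1 -0.6 -0.4] w 0.999 gf 0.0 q6 0.16
(0.5565, -0.0268, 0.031, -19.5) [-0.0, -0.0, 3.44] [0.0, 0.0, -0.02]
```

{"fn": "jog_arm", "kwargs": {
  "targets": [
    [[0,0,1.5],[0,0,0],100],
    [[0,0,2.8],[0,0,0],100],
    [[0,0,3.44],[0,0,0],100],
    [[0,0,3.44],[0,0,0],100],
    [[0,0,3.44],[0,0,0],80],
    [[0,0,3.44],[0,0,0],60],
    [[0,0,3.44],[0,0,0],0],
    [[0,0,3.44],[0,0,0],0]
  ]
}}

```text
time: 9.15
tool_pos: [0.5587, -0.0264, 0.0333]
tool_rot: [0.001, 0.817, 0.577, 0.001]
contact_force: [-0.7, -0.3, 6.5]
gripper_width: 0.598
grasp_force: 62.6
```

{"fn": "jog_arm", "kwargs": {
  "targets": [
    [[0,0,0],[0,0,0],0],
    [[0,0,0],[0,0,0],0],
    [[0,0,0],[0,0,0],0],
    [[0,0,0],[0,0,0],0]
  ]
}}

```text
time: 9.65
tool_pos: [0.5587, -0.0264, 0.0333]
tool_rot: [0.001, 0.817, 0.577, 0.001]
contact_force: [-0.6, 0.4, 6.0]
gripper_width: 0.595
grasp_force: 62.5
```

Run:
```python
from h import *
app(([0,0,3.44],[0,0,0])); go((.43,-.315,.18,-19.5),(.43,-.315,.042,-19.5))
```

```text
t 9.65 cmd [ 0.5566 -0.0268  0.031 ] meas [ 0.5587 -0.0264  0.0333] phi -19.64 F [-0.6  0.4  6. ] w 0.595 gf 62.5 q6 0.16
(0.43, -0.315, 0.18, -19.5) [-12.56, -0.9, -5.96] [0.0, 0.0, -0.02]
(0.43, -0.315, 0.042, -19.5) [-12.56, -0.9, -0.44] [0.0, 0.0, -0.02]
```

{"fn": "jog_arm", "kwargs": {
  "targets": [
    [[0,0,-2],[0,0,0],0],
    [[0,0,-4.2],[0,0,0],0],
    [[-2,0,-5],[0,0,0],0],
    [[-4.4,0,-5],[0,0,0],0],
    [[-6.8,-0.3,-5],[0,0,0],0],
    [[-9.2,-0.6,-5],[0,0,0],0],
    [[-11.4,-0.9,-4],[0,0,0],0],
    [[-12.56,-0.9,-3],[0,0,0],0]
  ]
}}

```text
time: 10.65
tool_pos: [0.4295, -0.3168, 0.1062]
tool_rot: [0.001, 0.818, 0.576, -0.0]
contact_force: [1.0, 0.5, -1.2]
gripper_width: 0.592
grasp_force: 62.9
```

{"fn": "jog_arm", "kwargs": {
  "targets": [
    [[0,0,1],[0,0,0],0],
    [[0,0,2],[0,0,0],0],
    [[0,0,2.4],[0,0,0],0],
    [[0,0,2.55],[0,0,0],0],
    [[0,0,2.62],[0,0,0],0],
    [[0,0,2.62],[0,0,0],0]
  ]
}}

```text
time: 11.4
tool_pos: [0.4316, -0.315, 0.0423]
tool_rot: [0.001, 0.817, 0.577, 0.0]
contact_force: [-1.7, 1.3, 2.1]
gripper_width: 0.598
grasp_force: 63.2
```

Run:
```python
from h import *
app(([-12.56,-.9,-3],[0,0,0]),([0,0,2.62],[0,0,0])); go()
```

```text
t 11.4 cmd [ 0.4299 -0.3149  0.0405] meas [ 0.4316 -0.315   0.0423] phi -19.64 F [-1.7  1.3  2.1] w 0.598 gf 63.2 q6 -0.43
```

{"fn": "jog_arm", "kwargs": {
  "targets": [
    [[0,0,0],[0,0,0],100],
    [[0,0,0],[0,0,0],100],
    [[0,0,0],[0,0,0],100],
    [[0,0,0],[0,0,0],100],
    [[0,0,-1],[0,0,0],100],
    [[0,0,-3],[0,0,0],100],
    [[0,0,-5],[0,0,0],100],
    [[0,0,-6],[0,0,0],100]
  ]
}}

```text
time: 12.4
tool_pos: [0.4319, -0.3155, 0.1946]
tool_rot: [0.003, 0.817, 0.577, 0.0]
contact_force: [-0.2, -0.5, 0.2]
gripper_width: 1.002
grasp_force: 0.0
```

Run:
```python
from h import *
app(([0,0,-6],[0,0,0])); go((.578,-.0787,.20,70.4))
im,d=grab_frame("top"); P=cloud("top",d); save("top2",im[130:340,190:460]); np.savez("top2.npz",P=P,im=im)
for n,c,lo,hi in(("body",(.578,-.0787),.024,.036),("knob",(.578,-.0787),.036,.06),("tub",(.5866,.0533),.076,.087),("tin",(.55,-.32),.11,.122),("jar",(.43,-.315),.095,.107)):
    m=(np.hypot(P[...,0]-c[0],P[...,1]-c[1])<(.03 if n in("body","knob") else .045))&(P[...,2]>lo)&(P[...,2]<hi);q=P[m]
    if len(q): cc,r=cv2.minEnclosingCircle(q[:,:2].astype(np.float32)); print(n,len(q),q.mean(0).round(4),np.round(cc,4),round(r,4))
```

```text
t 12.4 cmd [ 0.4299 -0.3149  0.1905] meas [ 0.4319 -0.3155  0.1946] phi -19.64 F [-0.2 -0.5  0.2] w 1.002 gf 0.0 q6 -0.43
(0.578, -0.0787, 0.2, 70.4) [10.89, 2.4, -0.38] [-0.0, -0.0, -11.25]
body 174 [ 0.5783 -0.077   0.0319] [ 0.5793 -0.0784] 0.0201
knob 65 [ 0.5791 -0.0789  0.0472] [ 0.585  -0.0837] 0.0216
tub 564 [0.5865 0.0534 0.0822] [0.587  0.0534] 0.0295
tin 527 [ 0.5525 -0.3197  0.1161] [ 0.5525 -0.3203] 0.0281
jar 396 [ 0.4331 -0.3145  0.1011] [ 0.4332 -0.3154] 0.0243
```

View pics/top2.png

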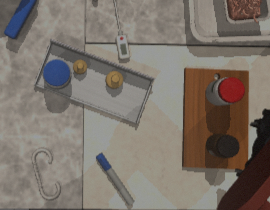

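Both jars stand upright on the board, tin at (232,90) and jar at (221,146) in the crop, and the larger weight at (115,79) is free. I move over the weight.

{"fn": "jog_arm", "kwargs": {
  "targets": [
    [[1.3,0.3,-0.4],[0,0,-1.3],100],
    [[2.7,0.6,-0.4],[0,0,-2.6],100],
    [[4.1,0.9,-0.4],[0,0,-3.9],100],
    [[5.5,1.2,-0.4],[0,0,-5.2],100],
    [[6.9,1.5,-0.4],[0,0,-6.5],100],
    [[8.3,1.8,-0.4],[0,0,-7.8],100],
    [[9.7,2.1,-0.4],[0,0,-9.1],100],
    [[10.8,2.4,-0.4],[0,0,-10.4],100]
  ]
}}

```text
time: 13.45
tool_pos: [0.578, -0.0788, 0.1994]
tool_rot: [-0.001, 0.225, 0.974, 0.0]
contact_force: [0.3, -0.4, 1.0]
gripper_width: 0.996
grasp_force: 0.0
```

Run:
```python
from h import *
app(([10.8,2.4,-.4],[0,0,-10.4])); go((.5775,-.0788,.08,70.4),(.5775,-.0788,.007,70.4))
```

```text
t 13.45 cmd [ 0.5772 -0.0808  0.2005] meas [ 0.578  -0.0788  0.1994] phi 63.56 F [ 0.3 -0.4  1. ] w 0.996 gf 0.0 q6 -1.38
(0.5775, -0.0788, 0.08, 70.4) [0.02, 0.08, 4.82] [0.0, 0.0, -0.85]
(0.5775, -0.0788, 0.007, 70.4) [0.02, 0.08, 7.74] [0.0, 0.0, -0.85]
```

{"fn": "jog_arm", "kwargs": {
  "targets": [
    [[0,0.04,1.5],[0,0,-0.85],100],
    [[0.02,0.04,3.5],[0,0,-0.85],100],
    [[0.02,0.04,5.3],[0,0,-0.85],100],
    [[0.02,0.04,5.8],[0,0,-0.85],100],
    [[0.02,0.04,5.8],[0,0,-0.85],100],
    [[0.02,0.04,5.8],[0,0,-0.85],100]
  ]
}}

```text
time: 14.2
tool_pos: [0.5795, -0.0796, 0.0582]
tool_rot: [0.002, 0.17, 0.985, -0.0]
contact_force: [0.9, -0.2, 0.3]
gripper_width: 0.999
grasp_force: 0.0
```

Run:
```python
from h import *
app(([.02,.04,5.8],[0,0,-.85])); go((.5775,-.0788,.007,70.4))
im,d=grab_frame("wrist"); save("w2",im)
```

```text
t 14.2 cmd [ 0.5772 -0.0797  0.0555] meas [ 0.5795 -0.0796  0.0582] phi 70.36 F [ 0.9 -0.2  0.3] w 0.999 gf 0.0 q6 -1.49
(0.5775, -0.0788, 0.007, 70.4) [-0.0, 0.04, 1.94] [0.0, 0.0, -0.0]
```

View pics/w2.png

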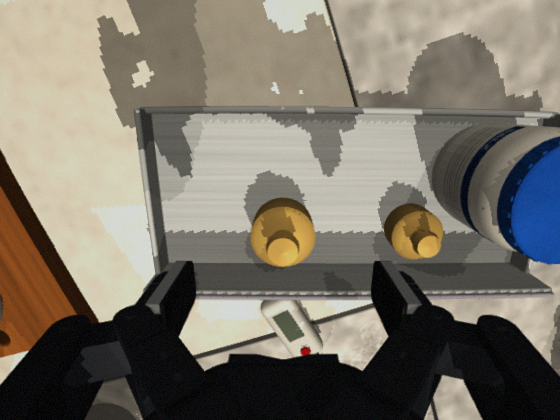

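The weight (282,232) is centred between the fingers, and the smaller weight (414,232) clears the right finger. I narrow the opening to 75% for extra room, then descend and grip.

{"fn": "jog_arm", "kwargs": {
  "targets": [
    [[0,0.02,0.5],[0,0,0],75],
    [[0,0.02,1],[0,0,0],75],
    [[0,0.02,1.5],[0,0,0],75],
    [[0,0.02,1.85],[0,0,0],75],
    [[0,0.02,1.98],[0,0,0],75],
    [[0,0.02,1.98],[0,0,0],75]
  ]
}}

```text
time: 15.0
tool_pos: [0.5779, -0.0786, 0.0061]
tool_rot: [-0.0, 0.17, 0.985, 0.0]
contact_force: [-0.3, -0.3, -0.1]
gripper_width: 0.748
grasp_force: 0.0
```

{"fn": "jog_arm", "kwargs": {
  "targets": [
    [[0,0,0],[0,0,0],60],
    [[0,0,0],[0,0,0],50],
    [[0,0,0],[0,0,0],0],
    [[0,0,0],[0,0,0],0],
    [[0,0,0],[0,0,0],0],
    [[0,0,0],[0,0,0],0]
  ]
}}

```text
time: 15.75
tool_pos: [0.5787, -0.0788, 0.0073]
tool_rot: [0.001, 0.17, 0.985, -0.0]
contact_force: [-1.1, -0.2, 5.5]
gripper_width: 0.442
grasp_force: 61.0
```

Run:
```python
from h import *
app(([0,0.02,1.98],[0,0,0])); go((.5775,-.0788,.14,70.4),(.465,.3535,.14,70.4),(.465,.3535,.045,70.4))
z=np.load("top2.npz");P=z["P"]
m=(np.hypot(P[...,0]-.463,P[...,1]-.352)<.068)&(abs(P[...,2]-.0432)<.0025)
e=cv2.morphologyEx(m.astype(np.uint8),cv2.MORPH_OPEN,np.ones((3,3))); c=max(cv2.findContours(e,0,1)[0],key=cv2.contourArea)[:,0]
q=P[c[:,1],c[:,0],:2]
from scipy.optimize import least_squares
r=least_squares(lambda a:np.hypot(q[:,0]-a[0],q[:,1]-a[1])-a[2],[.463,.352,.065],loss="soft_l1",f_scale=.002); print("plate",r.x)
```

```text
t 15.75 cmd [ 0.5773 -0.0792  0.006 ] meas [ 0.5787 -0.0788  0.0073] phi 70.36 F [-1.1 -0.2  5.5] w 0.442 gf 61.0 q6 -1.49
(0.5775, -0.0788, 0.14, 70.4) [-0.0, 0.02, -5.36] [0.0, 0.0, -0.0]
(0.465, 0.3535, 0.14, 70.4) [10.05, 14.79, -5.36] [0.0, 0.0, -0.0]
(0.465, 0.3535, 0.045, 70.4) [10.05, 14.79, -1.56] [0.0, 0.0, -0.0]
plate [0.46034278 0.34706566 0.04632267]
```

{"fn": "jog_arm", "kwargs": {
  "targets": [
    [[0,0,-1],[0,0,0],0],
    [[0,0,-3],[0,0,0],0],
    [[0,0,-5],[0,0,0],0],
    [[0.7,1,-6],[0,0,0],0],
    [[1.8,2.6,-6],[0,0,0],0],
    [[3,4.3,-6],[0,0,0],0],
    [[4.2,6,-6],[0,0,0],0],
    [[5.4,7.8,-6],[0,0,0],0]
  ]
}}

```text
time: 16.75
tool_pos: [0.5147, 0.1517, 0.155]
tool_rot: [-0.001, 0.17, 0.985, -0.0]
contact_force: [2.5, 0.6, -1.9]
gripper_width: 0.444
grasp_force: 60.8
```

{"fn": "jog_arm", "kwargs": {
  "targets": [
    [[1.2,1.7,0],[0,0,0],0],
    [[2.4,3.4,0],[0,0,0],0],
    [[3.5,5.1,0],[0,0,0],0],
    [[4.4,6.4,0],[0,0,0],0],
    [[4.78,6.88,0.8],[0,0,0],0],
    [[4.78,6.88,2],[0,0,0],0],
    [[4.78,6.88,2.8],[0,0,0],0],
    [[4.78,6.88,2.8],[0,0,0],0]
  ]
}}

```text
time: 17.75
tool_pos: [0.4594, 0.3506, 0.0829]
tool_rot: [-0.002, 0.17, 0.985, -0.002]
contact_force: [0.4, -0.9, -1.7]
gripper_width: 0.445
grasp_force: 60.8
```

Run:
```python
from h import *
app(([5.4,7.8,-6],[0]*3),([4.78,6.88,2.8],[0]*3)); go((.461,.352,.0435,70.36))
im,d=grab_frame("wrist"); save("w3",im)
```

```text
t 17.75 cmd [0.461 0.352 0.086] meas [0.4594 0.3506 0.0829] phi 70.36 F [ 0.4 -0.9 -1.7] w 0.445 gf 60.8 q6 -0.7
(0.461, 0.352, 0.0435, 70.36) [0.0, 0.0, 1.7] [0.0, 0.0, 0.0]
```

View pics/w3.png

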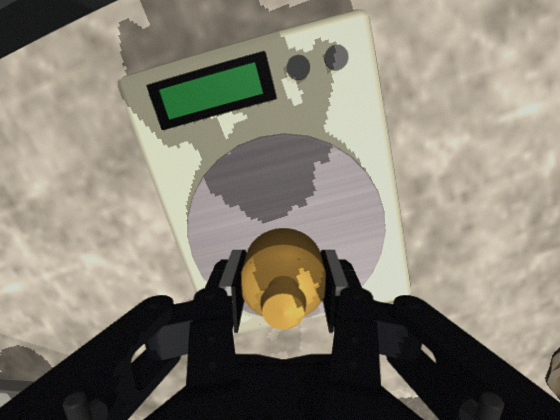

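The weight is held upright at (284,270), over the plate (187–385 wide, centred about column 286). Now I lower it slowly.

{"fn": "jog_arm", "kwargs": {
  "targets": [
    [[0,0,0.4],[0,0,0],0],
    [[0,0,0.9],[0,0,0],0],
    [[0,0,1.3],[0,0,0],0],
    [[0,0,1.5],[0,0,0],0],
    [[0,0,1.6],[0,0,0],0],
    [[0,0,1.65],[0,0,0],0],
    [[0,0,1.65],[0,0,0],0]
  ]
}}

```text
time: 18.68
tool_pos: [0.4614, 0.3526, 0.0453]
tool_rot: [0.0, 0.17, 0.985, 0.0]
contact_force: [0.2, 0.7, -1.9]
gripper_width: 0.445
grasp_force: 60.8
```

{"fn": "jog_arm", "kwargs": {
  "targets": [
    [[0,0,0.03],[0,0,0],0],
    [[0,0,0.06],[0,0,0],0],
    [[0,0,0.06],[0,0,0],0]
  ]
}}

```text
time: 19.05
tool_pos: [0.4612, 0.3524, 0.0435]
tool_rot: [0.0, 0.17, 0.985, -0.0]
contact_force: [-0.1, -0.4, -1.4]
gripper_width: 0.439
grasp_force: 60.8
```

{"fn": "jog_arm", "kwargs": {
  "targets": [
    [[0,0,0.02],[0,0,0],0],
    [[0,0,0.04],[0,0,0],0],
    [[0,0,0.04],[0,0,0],0]
  ]
}}

```text
time: 19.42
tool_pos: [0.4612, 0.3525, 0.0432]
tool_rot: [-0.0, 0.17, 0.985, -0.0]
contact_force: [-3.1, -1.4, 4.8]
gripper_width: 0.443
grasp_force: 61.5
```

{"fn": "jog_arm", "kwargs": {
  "targets": [
    [[0,0,0],[0,0,0],50],
    [[0,0,0],[0,0,0],60],
    [[0,0,0],[0,0,0],80],
    [[0,0,0],[0,0,0],100],
    [[0,0,-0.5],[0,0,0],100],
    [[0,0,-2],[0,0,0],100],
    [[0,0,-4],[0,0,0],100],
    [[0,0,-6],[0,0,0],100]
  ]
}}

```text
time: 20.42
tool_pos: [0.4611, 0.3524, 0.195]
tool_rot: [0.0, 0.17, 0.985, 0.0]
contact_force: [0.8, 0.2, 0.4]
gripper_width: 1.0
grasp_force: 0.0
```

Run:
```python
from h import *
app(([0,0,1.65],[0]*3),([0,0,.06],[0]*3),([0,0,.04],[0]*3),([0,0,-6],[0]*3)); go((.4299,-.3149,.19,-19.64))
im,d=grab_frame("wrist"); save("w4",im[:,:])
```

```text
t 20.43 cmd [0.461  0.352  0.1923] meas [0.4611 0.3524 0.195 ] phi 70.36 F [0.8 0.2 0.4] w 1.0 gf 0.0 q6 -0.7
(0.4299, -0.3149, 0.19, -19.64) [-7.79, -25.54, 0.09] [0.0, 0.0, 11.25]
```

View pics/w4.png

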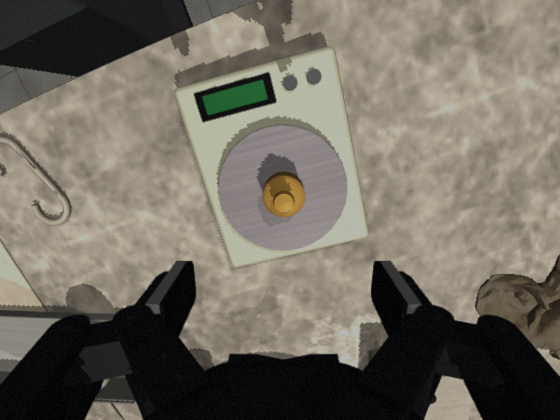

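The weight stands upright at (284,196), mid-plate (plate centre about (282,187)). Back to the jar on the board.

{"fn": "jog_arm", "kwargs": {
  "targets": [
    [[-0.6,-2.1,0],[0,0,1],100],
    [[-1.3,-4.4,0],[0,0,2],100],
    [[-2,-6.7,0],[0,0,3],100],
    [[-2.7,-9,0],[0,0,4],100],
    [[-3.4,-11.3,0],[0,0,5],100],
    [[-4.1,-13.6,0],[0,0,6],100],
    [[-4.8,-15.9,0],[0,0,7],100],
    [[-5.5,-18,0],[0,0,8],100]
  ]
}}

```text
time: 21.48
tool_pos: [0.4398, -0.1198, 0.1937]
tool_rot: [0.001, 0.668, 0.744, 0.0]
contact_force: [0.3, -0.7, 0.1]
gripper_width: 1.002
grasp_force: 0.0
```

Run:
```python
from h import *
app(([-5.5,-18,0],[0,0,8])); go((.4299,-.3149,.14,-19.64))
```

```text
t 21.48 cmd [ 0.4392 -0.1181  0.1923] meas [ 0.4398 -0.1198  0.1937] phi 6.36 F [ 0.3 -0.7  0.1] w 1.002 gf 0.0 q6 -0.54
(0.4299, -0.3149, 0.14, -19.64) [-7.78, -1.24, 2.09] [0.0, 0.0, 3.25]
```

{"fn": "jog_arm", "kwargs": {
  "targets": [
    [[-2,-0.3,0],[0,0,0.8],100],
    [[-4.2,-0.7,0],[0,0,1.6],100],
    [[-6.4,-1,0],[0,0,2.4],100],
    [[-7.78,-1.24,0.5],[0,0,3.25],100],
    [[-7.78,-1.24,1.5],[0,0,3.25],100],
    [[-7.78,-1.24,2.1],[0,0,3.25],100],
    [[-7.78,-1.24,2.1],[0,0,3.25],100]
  ]
}}

```text
time: 22.35
tool_pos: [0.4303, -0.3134, 0.1389]
tool_rot: [-0.001, 0.817, 0.577, -0.0]
contact_force: [0.2, 0.4, -0.1]
gripper_width: 0.999
grasp_force: 0.0
```

Run:
```python
from h import *
app(([-7.78,-1.24,2.1],[0,0,3.25])); go((.4299,-.3149,.0395,-19.64))
```

```text
t 22.35 cmd [ 0.43   -0.3148  0.1398] meas [ 0.4303 -0.3134  0.1389] phi -19.64 F [ 0.2  0.4 -0.1] w 0.999 gf 0.0 q6 -0.43
(0.4299, -0.3149, 0.0395, -19.64) [-0.0, -0.0, 4.01] [0.0, 0.0, 0.0]
```

{"fn": "jog_arm", "kwargs": {
  "targets": [
    [[0,0,1.5],[0,0,0],100],
    [[0,0,3],[0,0,0],100],
    [[0,0,3.97],[0,0,0],100],
    [[0,0,3.97],[0,0,0],100],
    [[0,0,3.97],[0,0,0],100],
    [[0,0,3.97],[0,0,0],80],
    [[0,0,3.97],[0,0,0],60],
    [[0,0,3.97],[0,0,0],0]
  ]
}}

```text
time: 23.35
tool_pos: [0.4319, -0.3152, 0.0424]
tool_rot: [0.001, 0.817, 0.577, 0.0]
contact_force: [0.5, 0.5, 5.8]
gripper_width: 0.596
grasp_force: 62.4
```

{"fn": "jog_arm", "kwargs": {
  "targets": [
    [[0,0,0],[0,0,0],0],
    [[0,0,0],[0,0,0],0],
    [[0,0,0],[0,0,0],0],
    [[0,0,0],[0,0,0],0]
  ]
}}

```text
time: 23.85
tool_pos: [0.4319, -0.3152, 0.0424]
tool_rot: [0.001, 0.817, 0.577, 0.0]
contact_force: [-0.0, 0.7, 5.9]
gripper_width: 0.595
grasp_force: 62.4
```

Run:
```python
from h import *
app(([0,0,3.97],[0,0,0])); go((.5566,-.0268,.156,-19.64),(.5566,-.0268,.06,-19.64),(.5566,-.0268,.032,-19.64))
```

```text
t 23.85 cmd [ 0.43   -0.3148  0.0405] meas [ 0.4319 -0.3152  0.0424] phi -19.64 F [-0.   0.7  5.9] w 0.595 gf 62.4 q6 -0.43
(0.5566, -0.0268, 0.156, -19.64) [12.55, 0.9, -4.62] [0.0, 0.0, 0.0]
(0.5566, -0.0268, 0.06, -19.64) [12.55, 0.9, -0.78] [0.0, 0.0, 0.0]
(0.5566, -0.0268, 0.032, -19.64) [12.55, 0.9, 0.34] [0.0, 0.0, 0.0]
```

{"fn": "jog_arm", "kwargs": {
  "targets": [
    [[0,0,-2],[0,0,0],0],
    [[0,0,-4.2],[0,0,0],0],
    [[2,0,-4.6],[0,0,0],0],
    [[4.4,0.2,-4.6],[0,0,0],0],
    [[6.8,0.5,-4.6],[0,0,0],0],
    [[9.2,0.7,-4.6],[0,0,0],0],
    [[11.5,0.9,-4.6],[0,0,0],0],
    [[12.55,0.9,-3.8],[0,0,0],0]
  ]
}}

```text
time: 24.85
tool_pos: [0.559, -0.0238, 0.137]
tool_rot: [0.001, 0.816, 0.578, 0.001]
contact_force: [-0.1, -0.2, -1.4]
gripper_width: 0.601
grasp_force: 62.9
```

{"fn": "jog_arm", "kwargs": {
  "targets": [
    [[0,0,1],[0,0,0],0],
    [[0,0,2],[0,0,0],0],
    [[0,0,3],[0,0,0],0],
    [[0,0,3.7],[0,0,0],0],
    [[0,0,4],[0,0,0],0],
    [[0,0,4.1],[0,0,0],0],
    [[0,0,4.1],[0,0,0],0]
  ]
}}

```text
time: 25.72
tool_pos: [0.558, -0.0265, 0.0342]
tool_rot: [0.001, 0.817, 0.577, 0.001]
contact_force: [-0.1, -0.3, -0.1]
gripper_width: 0.596
grasp_force: 63.2
```

Run:
```python
from h import *
app(([12.55,.9,-3.8],[0]*3),([0,0,4.1],[0]*3)); go((.5566,-.0268,.031,-19.64))
```

```text
t 25.73 cmd [ 0.5566 -0.0269  0.033 ] meas [ 0.558  -0.0265  0.0342] phi -19.64 F [-0.1 -0.3 -0.1] w 0.596 gf 63.2 q6 0.16
(0.5566, -0.0268, 0.031, -19.64) [0.0, -0.0, 0.08] [0.0, 0.0, 0.0]
```

{"fn": "jog_arm", "kwargs": {
  "targets": [
    [[0,0,0.04],[0,0,0],0],
    [[0,0,0.08],[0,0,0],0],
    [[0,0,0.08],[0,0,0],0]
  ]
}}

```text
time: 26.1
tool_pos: [0.5583, -0.0265, 0.0334]
tool_rot: [0.001, 0.817, 0.577, 0.001]
contact_force: [-4.0, 0.8, 8.0]
gripper_width: 0.593
grasp_force: 63.8
```

Seated. I release it and move up.

{"fn": "jog_arm", "kwargs": {
  "targets": [
    [[0,0,0],[0,0,0],75],
    [[0,0,0],[0,0,0],90],
    [[0,0,0],[0,0,0],100],
    [[0,0,0],[0,0,0],100],
    [[0,0,-1],[0,0,0],100],
    [[0,0,-3],[0,0,0],100],
    [[0,0,-5],[0,0,0],100],
    [[0,0,-6],[0,0,0],100]
  ]
}}

```text
time: 27.1
tool_pos: [0.5587, -0.0265, 0.1851]
tool_rot: [0.002, 0.817, 0.577, 0.002]
contact_force: [-0.2, 0.0, -0.3]
gripper_width: 1.001
grasp_force: 0.0
```

Run:
```python
from h import *
app(([0,0,.08],[0]*3),([0,0,-6],[0]*3)); go((.5498,-.3203,.15,-19.64),(.5498,-.3203,.0545,-19.64))
```

```text
t 27.1 cmd [ 0.5566 -0.0269  0.181 ] meas [ 0.5587 -0.0265  0.1851] phi -19.64 F [-0.2  0.  -0.3] w 1.001 gf 0.0 q6 0.16
(0.5498, -0.3203, 0.15, -19.64) [-11.15, 3.69, 1.24] [0.0, 0.0, 0.0]
(0.5498, -0.3203, 0.0545, -19.64) [-11.15, 3.69, 5.06] [0.0, 0.0, 0.0]
```

{"fn": "jog_arm", "kwargs": {
  "targets": [
    [[-2.2,0.7,0],[0,0,0],100],
    [[-4.5,1.5,0],[0,0,0],100],
    [[-6.8,2.2,0],[0,0,0],100],
    [[-9.1,3,0],[0,0,0],100],
    [[-11.15,3.69,0],[0,0,0],100],
    [[-11.15,3.69,0.5],[0,0,0],100],
    [[-11.15,3.69,1.2],[0,0,0],100],
    [[-11.15,3.69,1.2],[0,0,0],100]
  ]
}}

```text
time: 28.1
tool_pos: [0.5495, -0.3174, 0.148]
tool_rot: [-0.003, 0.817, 0.577, -0.001]
contact_force: [0.2, 0.2, -0.1]
gripper_width: 0.997
grasp_force: 0.0
```

Run:
```python
from h import *
app(([-11.15,3.69,1.2],[0]*3)); go((.5498,-.3203,.0545,-19.64))
im,d=grab_frame("top"); P=cloud("top",d)
for n,c,h in (("tub",(.5866,.0533),.082),("jar",(.5572,-.0267),.0922),("tin",(.5525,-.32),.116)):
    q=P[(np.hypot(P[...,0]-c[0],P[...,1]-c[1])<.045)&(abs(P[...,2]-h)<.006)]
    cc,r=cv2.minEnclosingCircle(q[:,:2].astype(np.float32)); print(n,len(q),q.mean(0).round(4),np.round(cc,4),round(r,4))
```

```text
t 28.1 cmd [ 0.5498 -0.3204  0.151 ] meas [ 0.5495 -0.3174  0.148 ] phi -19.64 F [ 0.2  0.2 -0.1] w 0.997 gf 0.0 q6 -0.3
(0.5498, -0.3203, 0.0545, -19.64) [0.0, -0.0, 3.86] [0.0, 0.0, 0.0]
tub 563 [0.5866 0.0535 0.0824] [0.5868 0.0534] 0.0295
jar 378 [ 0.5594 -0.0275  0.0923] [ 0.5598 -0.0277] 0.0239
tin 420 [ 0.5549 -0.3152  0.1162] [ 0.5533 -0.3201] 0.0282
```

The jar came back 2.4 mm too far along the closing line, because the true grasp centre sits that much off the command. I'll apply −0.1 in y for the tin and mend the jar afterwards.

{"fn": "jog_arm", "kwargs": {
  "targets": [
    [[0,0,1.5],[0,0,0],100],
    [[0,0,3],[0,0,0],100],
    [[0,0,3.86],[0,0,0],100],
    [[0,0,3.86],[0,0,0],100],
    [[0,0,3.86],[0,0,0],100],
    [[0,0,3.86],[0,0,0],85],
    [[0,0,3.86],[0,0,0],70],
    [[0,0,3.86],[0,0,0],0]
  ]
}}

```text
time: 29.15
tool_pos: [0.5516, -0.3206, 0.0566]
tool_rot: [0.001, 0.817, 0.577, 0.0]
contact_force: [-0.4, 0.7, 5.0]
gripper_width: 0.688
grasp_force: 65.0
```

{"fn": "jog_arm", "kwargs": {
  "targets": [
    [[0,0,0],[0,0,0],0],
    [[0,0,0],[0,0,0],0],
    [[0,0,0],[0,0,0],0],
    [[0,0,0],[0,0,0],0]
  ]
}}

```text
time: 29.65
tool_pos: [0.5516, -0.3205, 0.0566]
tool_rot: [0.001, 0.817, 0.577, 0.0]
contact_force: [0.1, 0.2, 6.2]
gripper_width: 0.691
grasp_force: 65.0
```

Run:
```python
from h import *
app(([0,0,3.86],[0,0,0])); t=np.array([.5297,-.1061])-.0023*np.array([.942,-.336]); go((*t,.18,-19.64),(*t,.047,-19.64))
```

```text
t 29.65 cmd [ 0.5498 -0.3204  0.0545] meas [ 0.5516 -0.3205  0.0566] phi -19.64 F [0.1 0.2 6.2] w 0.691 gf 65.0 q6 -0.3
(np.float64(0.5275333999999999), np.float64(-0.1053272), 0.18, -19.64) [7.8, -3.73, -5.02] [0.0, 0.0, 0.0]
(np.float64(0.5275333999999999), np.float64(-0.1053272), 0.047, -19.64) [7.8, -3.73, 0.3] [0.0, 0.0, 0.0]
```

{"fn": "jog_arm", "kwargs": {
  "targets": [
    [[0,0,-1.5],[0,0,0],0],
    [[0,0,-3.7],[0,0,0],0],
    [[1.3,-0.6,-5],[0,0,0],0],
    [[3.3,-1.6,-5],[0,0,0],0],
    [[5.3,-2.5,-5],[0,0,0],0],
    [[7.1,-3.4,-5],[0,0,0],0],
    [[7.8,-3.73,-4.5],[0,0,0],0],
    [[7.8,-3.73,-3.5],[0,0,0],0]
  ]
}}

```text
time: 30.65
tool_pos: [0.5284, -0.1038, 0.1419]
tool_rot: [0.001, 0.816, 0.577, 0.0]
contact_force: [-0.4, 0.0, -2.8]
gripper_width: 0.691
grasp_force: 65.5
```

{"fn": "jog_arm", "kwargs": {
  "targets": [
    [[0,0,0.5],[0,0,0],0],
    [[0,0,1.5],[0,0,0],0],
    [[0,0,2.5],[0,0,0],0],
    [[0,0,3.3],[0,0,0],0],
    [[0,0,3.65],[0,0,0],0],
    [[0,0,3.75],[0,0,0],0],
    [[0,0,3.75],[0,0,0],0]
  ]
}}

```text
time: 31.52
tool_pos: [0.5288, -0.1052, 0.0492]
tool_rot: [0.0, 0.817, 0.576, 0.0]
contact_force: [-0.2, 0.5, -2.6]
gripper_width: 0.691
grasp_force: 65.5
```

{"fn": "jog_arm", "kwargs": {
  "targets": [
    [[0,0,0.04],[0,0,0],0],
    [[0,0,0.06],[0,0,0],0],
    [[0,0,0.06],[0,0,0],0]
  ]
}}

```text
time: 31.9
tool_pos: [0.5286, -0.105, 0.0476]
tool_rot: [0.0, 0.817, 0.577, 0.0]
contact_force: [-0.1, 0.8, -2.5]
gripper_width: 0.687
grasp_force: 65.7
```

Run:
```python
from h import *
app(([7.8,-3.73,-3.5],[0]*3),([0,0,3.75],[0]*3),([0,0,.06],[0]*3)); go()
```

```text
t 31.9 cmd [ 0.5275 -0.1054  0.0468] meas [ 0.5286 -0.105   0.0476] phi -19.64 F [-0.1  0.8 -2.5] w 0.687 gf 65.7 q6 0.01
```

{"fn": "jog_arm", "kwargs": {
  "targets": [
    [[0,0,0.02],[0,0,0],0],
    [[0,0,0.04],[0,0,0],0],
    [[0,0,0.04],[0,0,0],0]
  ]
}}

```text
time: 32.28
tool_pos: [0.5287, -0.105, 0.0476]
tool_rot: [0.0, 0.817, 0.577, 0.0]
contact_force: [-4.5, 1.4, 7.2]
gripper_width: 0.69
grasp_force: 65.9
```

Tin seated. I release it and go up over the jar.

{"fn": "jog_arm", "kwargs": {
  "targets": [
    [[0,0,0],[0,0,0],85],
    [[0,0,0],[0,0,0],95],
    [[0,0,0],[0,0,0],100],
    [[0,0,0],[0,0,0],100],
    [[0,0,-1],[0,0,0],100],
    [[0,0,-3],[0,0,0],100],
    [[0,0,-5],[0,0,0],100],
    [[0,0,-5],[0,0,0],100]
  ]
}}

```text
time: 33.28
tool_pos: [0.5314, -0.1059, 0.1769]
tool_rot: [0.004, 0.817, 0.577, 0.003]
contact_force: [0.7, 0.3, -0.1]
gripper_width: 1.0
grasp_force: 0.0
```

Run:
```python
from h import *
app(([0,0,.04],[0]*3),([0,0,-5],[0]*3)); go((.5566,-.0268,.125,-19.64))
```

```text
t 33.27 cmd [ 0.5275 -0.1054  0.1708] meas [ 0.5314 -0.1059  0.1769] phi -19.64 F [ 0.7  0.3 -0.1] w 1.0 gf 0.0 q6 0.01
(0.5566, -0.0268, 0.125, -19.64) [3.35, 0.04, 1.83] [0.0, 0.0, 0.0]
```

{"fn": "jog_arm", "kwargs": {
  "targets": [
    [[1.7,0.02,0],[0,0,0],100],
    [[3.35,0.04,0.3],[0,0,0],100],
    [[3.35,0.04,2],[0,0,0],100],
    [[3.35,0.04,3.5],[0,0,0],100],
    [[3.35,0.04,4.7],[0,0,0],100],
    [[3.35,0.04,5.4],[0,0,0],100],
    [[3.35,0.04,5.59],[0,0,0],100],
    [[3.35,0.04,5.59],[0,0,0],100]
  ]
}}

```text
time: 34.28
tool_pos: [0.5577, -0.0264, 0.0318]
tool_rot: [0.0, 0.817, 0.577, 0.0]
contact_force: [-0.8, 0.3, 0.1]
gripper_width: 1.0
grasp_force: 0.0
```

{"fn": "jog_arm", "kwargs": {
  "targets": [
    [[0,0,0],[0,0,0],80],
    [[0,0,0],[0,0,0],65],
    [[0,0,0],[0,0,0],0],
    [[0,0,0],[0,0,0],0],
    [[0,0,0],[0,0,0],0],
    [[0,0,0],[0,0,0],0]
  ]
}}

```text
time: 35.02
tool_pos: [0.5584, -0.0265, 0.0327]
tool_rot: [0.001, 0.817, 0.577, 0.001]
contact_force: [-0.0, -0.1, 6.6]
gripper_width: 0.594
grasp_force: 62.3
```

{"fn": "jog_arm", "kwargs": {
  "targets": [
    [[0,0,-0.3],[0,0,0],0],
    [[0,-0.1,-0.3],[0,0,0],0],
    [[0,-0.1,-0.3],[0,0,0],0],
    [[0,-0.1,-0.15],[0,0,0],0],
    [[0,-0.1,-0.05],[0,0,0],0],
    [[0,-0.1,0],[0,0,0],0],
    [[0,-0.1,0],[0,0,0],0]
  ]
}}

```text
time: 35.9
tool_pos: [0.5545, -0.0254, 0.0327]
tool_rot: [-0.001, 0.817, 0.577, -0.001]
contact_force: [-6.5, -0.0, 10.7]
gripper_width: 0.593
grasp_force: 63.5
```

Run:
```python
from h import *
app(([3.35,.04,5.59],[0]*3),([0,-.1,0],[0]*3)); go()
```

```text
t 35.9 cmd [ 0.5543 -0.026   0.031 ] meas [ 0.5545 -0.0254  0.0327] phi -19.64 F [-6.5 -0.  10.7] w 0.593 gf 63.5 q6 0.16
```

{"fn": "jog_arm", "kwargs": {
  "targets": [
    [[0,0,0],[0,0,0],75],
    [[0,0,0],[0,0,0],90],
    [[0,0,0],[0,0,0],100],
    [[0,0,0],[0,0,0],100],
    [[0,0,-1],[0,0,0],100],
    [[0,0,-3],[0,0,0],100],
    [[0,0,-5],[0,0,0],100],
    [[0,0,-6],[0,0,0],100]
  ]
}}

```text
time: 36.9
tool_pos: [0.5563, -0.0257, 0.1851]
tool_rot: [0.002, 0.817, 0.577, 0.002]
contact_force: [-0.7, -0.9, 0.0]
gripper_width: 0.997
grasp_force: 0.0
```

{"fn": "jog_arm", "kwargs": {
  "targets": [
    [[-2,-0.8,-0.5],[0,0,0],100],
    [[-4,-1.6,-1],[0,0,0],100],
    [[-6,-2.4,-1],[0,0,0],100],
    [[-8,-3,-1],[0,0,0],100],
    [[-8,-3,-1],[0,0,0],100]
  ]
}}

```text
time: 37.52
tool_pos: [0.4157, -0.1909, 0.2064]
tool_rot: [0.0, 0.819, 0.574, -0.0]
contact_force: [0.3, 0.1, -0.4]
gripper_width: 1.001
grasp_force: 0.0
```

Run:
```python
from h import *
app(([0,0,-6],[0]*3),([-8,-3,-1],[0]*3)); go()
im,d=grab_frame("top"); P=cloud("top",d); save("top3",cv2.resize(im[150:330,60:360],(800,480)))
Z=np.load("top0.npz")["P"]
for n,c,lo,hi,rr in (("tub",(.5866,.0533),.076,.09,.045),("jar",(.5571,-.0266),.086,.1,.045),("tin",(.5301,-.1054),.1,.114,.045),("wL body",(.608,.0017),.024,.045,.022),("wR plate",(.462,.352),.06,.09,.03)):
  for A in(Z,P):
    q=A[(np.hypot(A[...,0]-c[0],A[...,1]-c[1])<rr)&(A[...,2]>lo)&(A[...,2]<hi)]
    if len(q): cc,r=cv2.minEnclosingCircle(q[:,:2].astype(np.float32)); print(n,len(q),q.mean(0).round(4),np.round(cc,4),round(r,4))
```

```text
t 37.52 cmd [ 0.4164 -0.1892  0.206 ] meas [ 0.4157 -0.1909  0.2064] phi -19.64 F [ 0.3  0.1 -0.4] w 1.001 gf 0.0 q6 -0.25
tub 563 [0.5867 0.0534 0.0821] [0.5869 0.0535] 0.0293
tub 565 [0.5865 0.0534 0.0824] [0.5868 0.0534] 0.0294
jar 381 [ 0.5572 -0.0266  0.0922] [ 0.5574 -0.0267] 0.0241
jar 377 [ 0.5557 -0.0264  0.0923] [ 0.5557 -0.0269] 0.0242
tin 521 [ 0.5301 -0.1054  0.1071] [ 0.5306 -0.106 ] 0.0278
tin 517 [ 0.5298 -0.1051  0.1073] [ 0.5305 -0.1059] 0.0279
wL body 147 [0.608  0.0017 0.0311] [0.6084 0.0018] 0.0163
wL body 153 [0.6072 0.002  0.0315] [0.6081 0.0017] 0.0165
wR plate 282 [0.4626 0.3503 0.0716] [0.4627 0.3529] 0.0202
```

View pics/top3.png

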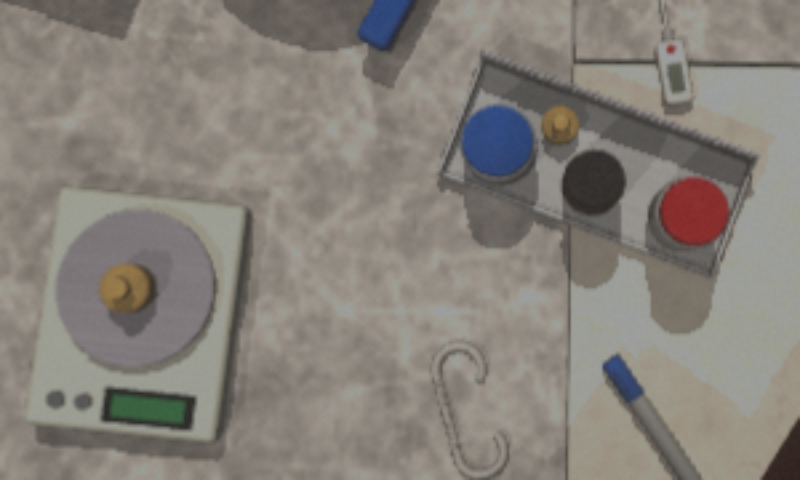

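The final top view shows the tub (497,140), jar (594,182) and tin (694,210) upright in the rack. The jar is within 1.5 mm of where it stood and the tin within 0.5 mm. The smaller weight (560,124) has not moved. The larger weight stands at (126,289) on the plate, centred once parallax is allowed for. The arm is clear, so I hand in.

```bash
python3 -c "
from plant import *
print(job_done())"
```

```text
the job is handed in; nothing more can be done
None
```

The job is handed in at about 38 s of robot time: the larger weight stands upright in the middle of the scale plate, the tin is back within about 0.5 mm and the jar within about 1.5 mm of their spots (the jar needed one 2.5 mm correction), and the tub and smaller weight stand where they were.

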